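# Warm the cold toast: load, set and latch the toaster

### The job

The toast in the wire rack has gone cold: stand both slices in the toaster, one in each slot, and turn the browning knob on its top to the second-smallest dot. Once both slices are in, press the toaster's lever down until its catch holds it, so that the toast stays down. Leave the rack and the jars standing where they are.

Things in the scene. Friction and masses are not known exactly. Their poses are not given: they have to be found in the camera images.
- toaster: Two-slot toaster, fixed: steel body, black end caps, 210 long (x), 174 wide (y), 161 high. Origin on the worktop under its middle; +x runs from the lever end to the rear, +y left as seen from the lever end, z up. Two slots along x, 120 long, 30 wide, open at the top (z = 160), centres at x = 23, y = +34 and -34. Knob and stop button stand on the cap at the lever end.
- slot_left (a point): Centre of the left (+y) slot's mouth, 160 above the worktop; axes as the toaster's; slot 120 along x, 30 along y. Inside, a wire bread rack moves with the lever: its top is 52 below the mouth with the lever up (a slice then stands 34 out of the slot) and 102 below it with the lever held down (the slice's top is 16 below the mouth).
- slot_right (a point): The same for the right (-y) slot.
- lever_tab (a point): Middle of the lever tab's top face; axes as the toaster's; moves with the lever. Black tab at the toaster's -x end: 36 long (x), 46 wide (y), 13 thick. This point is 26 in front of the end face, 150 above the worktop with the lever up, 100 when held down (toaster top: 161). A wide gripper should lean so that its body stays in front of the toaster.
- lever (a joint): Travel of lever and bread racks, m: 0 up, grows downwards, hard stop at 0.058. A spring pushes it up, about 4 N at the top and 7.5 N at the bottom; the last 15 mm before the catch take some 1 to 4 N more. A spring bolt snaps over it at 0.050 and holds it there: press to about 0.054, then let go.
- stop_button (a joint): Small round grey button, 16 across, on the cap at toaster x = -68, y = -45; m pressed, 0 to 0.006. Pressed 5 mm down it lets the catch go and the lever springs up. Not needed unless the lever was latched too early.
- browning_knob (a joint): Angle of the knob, rad, growing clockwise from above, -1.05 to 1.05; plain friction (0.05 N m), stays where left. At 0 the pointer (bar end with a dark line) points to the lever end (toaster -x); at q its direction in the toaster's frame is (-cos q, sin q). Five white dots grow clockwise: at -1.0 (smallest), -0.5 (second-smallest), 0, 0.5, 1.0 (largest).
- knob_grip (a point): On the knob's axis at mid-height of its bar, 174 above the worktop, at toaster x = -64, y = 32. The bar is 34 long and 9 thick and stands from 166 to 182 above the worktop on a disc 35 across. Its x axis runs along the bar away from the pointer end and turns with the knob.
- toast_rack: Steel wire toast rack, loose, 0.45 kg: 137 long (y), 89 wide (x), 64 high, origin under its middle. Five wire arches (4.4 thick, 64 high) across it at y = -56, -28, 0, 28, 56 make four bays; the slices stand in the two outer bays on rails 15 above the worktop.
- toast_a: Slice of toast, loose, about 45 g: 90 wide (x), 14 thick (y), 86 tall (z), upper corners rounded (30); origin at the middle of its lower edge. At first it stands in the rack's outer bay at rack y = 42, its top 101 above the worktop and 37 above the arches.
- toast_a_mid (a point): Middle of that slice, 43 above its lower edge.
- toast_b: The other slice, the same in every way, in the outer bay at rack y = -42. Either slice may go in either slot.
- toast_b_mid (a point): Middle of that slice, 43 above its lower edge.
- jam_jar: Bystander: closed jam jar, 68 across, 84 high, origin under its middle.
- honey_jar: Bystander: closed honey jar, 71 across, 110 high, origin under its middle.

How it is judged (in metres and radians):
On the way, in this order (a step that is already met when the one before it is completed fails the run):
1. both slices stand in the toaster, one in each slot, let go and resting on the raised racks, with the lever still up (x of toast_a_mid in the frame of toaster between 0.003 and 0.043 m and z of each of toast_a_mid, toast_b_mid in the frame of toaster below 0.16 m and angle between the y axis of each of toast_a, toast_b and the y axis of toaster, either way round below 0.35 rad and contact force between the fingers and toast_a below 0.3 N and x of toast_b_mid in the frame of toaster between 0.003 and 0.043 m and contact force between the fingers and toast_b below 0.3 N and ((y of toast_a_mid in the frame of toaster between 0.02 and 0.048 m and y of toast_b_mid in the frame of toaster between -0.048 and -0.02 m) or (y of toast_a_mid in the frame of toaster between -0.048 and -0.02 m and y of toast_b_mid in the frame of toaster between 0.02 and 0.048 m)) and value of joint lever below 0.02 m), for 0.2 s.
2. the lever is pressed down past its catch (value of joint lever above 0.046 m), for 0.2 s.
At the end, for the whole second after the job is handed in: The catch holds the lever down (over 46 mm), at rest; both slices stand lowered in the toaster, one per slot (middles under 115 mm high, within 14 mm of the slot line, 20 mm lengthwise), let go and still; knob at the second-smallest dot within 0.15 rad; toast rack upright (value of joint lever above 0.046 m and velocity of joint lever between -0.01 and 0.01 m/s and x of toast_a_mid in the frame of toaster between 0.003 and 0.043 m and z of each of toast_a_mid, toast_b_mid in the frame of toaster below 0.115 m and angle between the y axis of each of toast_a, toast_b and the y axis of toaster, either way round below 0.35 rad and contact force between the fingers and toast_a below 0.3 N and x of toast_b_mid in the frame of toaster between 0.003 and 0.043 m and contact force between the fingers and toast_b below 0.3 N and ((y of toast_a_mid in the frame of toaster between 0.02 and 0.048 m and y of toast_b_mid in the frame of toaster between -0.048 and -0.02 m) or (y of toast_a_mid in the frame of toaster between -0.048 and -0.02 m and y of toast_b_mid in the frame of toaster between 0.02 and 0.048 m)) and value of joint browning_knob between -0.65 and -0.35 rad and angle between toast_rack's own z axis and vertical below 0.1 rad and linear speed of each of toast_a, toast_b below 0.02 m/s); the robot touches nothing.
It fails at once if the jam jar is pushed more than 30 mm or tipped (distance of jam_jar from where it was at the start of the episode above 0.03 m or angle between jam_jar's own z axis and vertical above 0.35 rad).
It fails at once if the honey jar is pushed more than 30 mm or tipped (distance of honey_jar from where it was at the start of the episode above 0.03 m or angle between honey_jar's own z axis and vertical above 0.35 rad).
It fails at once if the toast rack is pushed more than 50 mm or tipped (distance of toast_rack from where it was at the start of the episode above 0.05 m or angle between toast_rack's own z axis and vertical above 0.35 rad).
It also fails if it takes over 72 s, if anything falls off the work surface, if the arm or the gripper's body presses on something with over 40 N, if the wrist force passes 120 N, or if a joint passes its speed limit or range.

### The arm

A 6-joint arm with a two-finger parallel gripper is mounted at the origin on the work surface; the furniture and walls round the work are solid. World frame = base frame: x ahead of the robot, y to its left, z up, the work surface at z = 0. Lengths are in m, angles in degrees, forces in N, time in s.
With the tool pointing down it reaches from about 0.35 to 0.875 m from the base axis. Payload 4.2 kg.
Tool frame: the origin (TCP) lies midway between the tips of the shut fingers; the grasp point (between the pads) lies 19 mm behind it (r.pinch_z is the distance from the TCP to the grasp point, in m); z points along the fingers, y is the line along which they close (so a half turn about z gives the same grasp; the last joint's range is limited). The gripper opens to 87 mm and grips with 3 to 60 N. Pads are 19 mm wide; open, the fingers measure 117 mm over their backs; the gripper's body (75 mm by 190 mm) begins 51 mm behind the grasp point.
Start: joints at [79.274, 22.042, 0.453, 0, -68.411, -14.817], TCP at [0.269, 0.564, 0.223] pointing down, gripper open.
Joint ranges: [-179.83, 179.83], [-69.29, 118.12], [-61.27, 80.66], [-181.25, 117.63], [-171.15, -9.14], [-177.46, 177.46]. Speed limits (degrees/s): [159.86, 159.86, 180, 180, 180, 180].

### API

Orientations are given as a 3x3 rotation matrix whose columns are the frame's x, y, z axes.
In Python, from station import r, imaging, models gives the robot as it stands. The module is installed in compiled form; this text tells all that it offers.
- The arm moves only by the tool apply_moves, never from a script. Its argument "moves" is a list of rows, each a list of 2 entries, a list of its own where there are three numbers: the shift along the tool's x, y, z in m, then the turn about the tool's z in degrees. A call has 1 to 5 rows; each row shifts and turns the commanded pose from where the row before left it, along the tool's axes as they then stand; what a row does not reach is not made up. A row lasts 1/12 s, in which the tool goes at most 41.7 mm and 7.16 degrees, less where a joint would pass 70% of its speed; a pose out of reach is approached as far as the arm can. A call is refused whole if a number of a shift passes 0.0417 or a number of a turn 7.16, either way. A call with a gripper value outside its range is refused whole. "hand" is the finger opening in m, from 0 to 0.087, set as the call begins (left out, the last holds). The fingers move at their own pace and stop on an object; the grip force is fixed at half the most. Time passes only in rows, so rows that do not move let the fingers close. It gives the time, the measured TCP pose, the force, the opening and the grip force at its end, in the units of the state.
- r.sense(): the state, without advancing time (a new reading comes with each control period).
- imaging.capture(name): name is "scene" or "top" or "wrist"; returns a dict with "frame" (384x512x3 uint8, blue, green, red), "intrinsics" (3x3 intrinsics, pixels), "dist" ([k1, k2, p1, p2, k3] as OpenCV has them; the pictures are not rectified), "eye" and "orientation" of the camera in the world. Camera axes: x right, y down, z forward; pixel columns grow to the right and rows downward; lengths in m; the calibration is good to about 2 mm. A picture is of the moment at which its call begins. There is no depth.
- r.finish_job(): hands the job in; it is judged then, once.
Trained networks look in a picture, given as the dict that the camera call returned (one of the last four; its "shot" number tells which), for a name from the list of things; names that differ only in an ending like _2 or _b are one class to them, and where a whole thing is asked for, a point or a joint stands for the part that bears it (a point fixed in the world has none). Each returns a list of dicts, best first, with "confidence" (0 to 1); they miss things now and then, are a little off and sometimes report something else, mostly with a low value. They report only what shows in the picture. A call takes as long as a camera call.
- models.cut_out(picture, target): "region" (384x512 bool, what is visible of it) and "extent" ([left, top, width, height] as shares, 0 to 1, of the picture: columns of its width, rows of its height, round what is visible of it).
- models.place_of(picture, target): "at" ([column, row] as shares, 0 to 1, of the picture: columns of its width, rows of its height: a listed point, or the origin of a listed thing).
The state is a dict: "time_s": time; "joints": joint angles; "joint_velocities": joint speeds; "effort": joint torques, N m; "tcp_pos": TCP position; "ee_rot": TCP orientation; "wrist_force": force on the tool from outside, world axes, zero at the start; "moment": the same for the moment, N m; "gripper_width": opening from 0.0 (shut) to 1.0 (fully open); "gripper_force": force on a finger pad.
Only numpy, scipy, OpenCV 4.12 (cv2) and the standard library are available. Lean on these libraries where they do the work, as an engineer would, in place of code of your own. Each camera call takes 0.05 s, during which the arm holds its last target. There are 200 camera calls.

## Working session

There is one attempt and no reset: what is moved stays moved. The work goes in short steps, Python scripts to look and compute and a tool call to move; the robot and the scene stay as the last step left them, time stands still between calls to the robot, and variables do not carry over. Pictures are saved under pics/ and viewed, at most 10 in all, crops included, and the job is handed in when it is done.

Besides the shell and the picture viewer there is one more tool, called after "Request:" as name([rows], argument=value, ...), one row to a line, values as JSON. apply_moves: Moves the arm, as the interface text tells. Its arguments: {"type":"object","properties":{"moves":{"type":"array"},"hand":{"type":"number"}},"required":["moves"]}

```bash
mkdir -p pics; cat > h.py <<'E'
import numpy as np, cv2
from station import r, imaging, models
def ray(p, px):
    u=cv2.undistortPoints(np.array([[px]],float),np.array(p["intrinsics"]),np.array(p["dist"]))[0,0]
    d=np.array(p["orientation"])@np.array([u[0],u[1],1.]); return np.array(p["eye"]),d
def atz(p,px,z):
    e,d=ray(p,px); return e+d*(z-e[2])/d[2]
def proj(p,X):
    R=np.array(p["orientation"]); t=-R.T@np.array(p["eye"])
    return cv2.projectPoints(np.array(X,float).reshape(-1,1,3),cv2.Rodrigues(R.T)[0],t,np.array(p["intrinsics"]),np.array(p["dist"]))[0][:,0]
def tri(obs):
    A=np.zeros((3,3));b=np.zeros(3)
    for p,px in obs:
        e,d=ray(p,px); d=d/np.linalg.norm(d); M=np.eye(3)-np.outer(d,d); A+=M;b+=M@e
    return np.linalg.solve(A,b)
S=np.array([512,384])
E
python3 - <<'E'
from h import *
np.set_printoptions(precision=4,suppress=True)
Z=dict(toaster=0,slot_left=.16,slot_right=.16,lever_tab=.15,knob_grip=.174,stop_button=.16,toast_rack=0,toast_a=.015,toast_b=.015,toast_a_mid=.058,toast_b_mid=.058,jam_jar=0,honey_jar=0)
P={}
for n in ["scene","top"]:
    p=imaging.capture(n); P[n]=p; cv2.imwrite(f"pics/{n}0.png",p["frame"]); print(n,p["eye"])
    for k,z in Z.items():
        for q in models.place_of(p,k)[:3]:
            px=np.array(q["at"])*S; print(k,round(q["confidence"],2),px.round(1),atz(p,px,z)[:2])
print(r.sense()); print(r.pinch_z)
E
```

```text
scene [0.2944 0.4782 0.7873]
toaster 0.77 [254.3 283.8] [ 0.4839 -0.0478]
toaster 0.56 [332.1 192.2] [ 0.3943 -0.3547]
slot_left 0.71 [267.1 242.2] [ 0.4526 -0.0292]
slot_right 0.61 [235.2 229.5] [ 0.5145 -0.0391]
lever_tab 0.69 [300.8 183.2] [ 0.4389 -0.2017]
lever_tab 0.63 [281.8 183. ] [ 0.4744 -0.1904]
lever_tab 0.54 [288.  201.8] [ 0.4484 -0.1442]
knob_grip 0.75 [287.5 203.5] [ 0.4423 -0.1163]
knob_grip 0.54 [269.1 246.5] [ 0.4431 -0.0101]Traceback (most recent call last):
  File "<stdin>", line 8, in <module>
ValueError: it knows: honey_jar, jam_jar, knob_grip, lever_tab, slot_left, slot_right, toast, toast_a_mid, toast_b_mid, toast_rack, toaster
```

View pics/scene0.png

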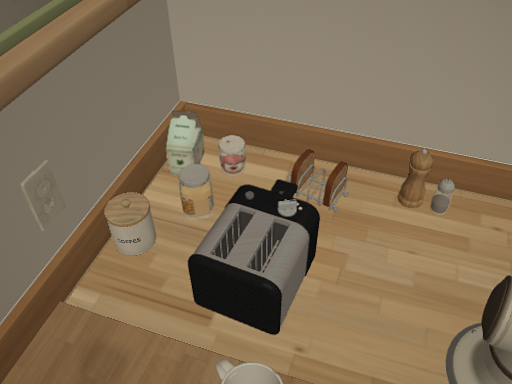

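The scene view shows the toaster at about (255,255), its lever end pointing away towards (285,190). The rack with both slices is behind it at (320,185), the jars are at (196,190) and (232,155), and the knob is at (288,207).

```bash
python3 - <<'E'
from h import *
np.set_printoptions(precision=4,suppress=True)
Z=dict(toaster=0,slot_left=.16,slot_right=.16,lever_tab=.15,knob_grip=.174,toast_rack=0,toast=.015,toast_a_mid=.058,jam_jar=0,honey_jar=0)
for n in ["scene","top"]:
    p=imaging.capture(n); cv2.imwrite(f"pics/{n}1.png",p["frame"]); print(n,p["eye"])
    for k,z in Z.items():
        for q in models.place_of(p,k)[:3]:
            px=np.array(q["at"])*S; print(k,round(q["confidence"],2),px.round(1),atz(p,px,z)[:2])
print(r.sense()); print(r.pinch_z)
E
```

```text
scene [0.2944 0.4782 0.7873]
toaster 0.94 [258.8 283.5] [ 0.4756 -0.0514]
slot_left 0.62 [269.5 247.5] [ 0.4452 -0.0194]
slot_right 0.8 [234.1 229.5] [ 0.5164 -0.0385]
slot_right 0.54 [268.3 246.4] [ 0.4479 -0.021 ]
lever_tab 0.94 [281.5 186.5] [ 0.4721 -0.1807]
lever_tab 0.33 [267.7 243.9] [ 0.4529 -0.0339]
knob_grip 0.52 [288.2 201.9] [ 0.4421 -0.1206]
toast_rack 0.93 [314.  192.1] [ 0.4351 -0.3414]
toast 0.56 [301.  182.5] [ 0.4697 -0.3482]
toast_a_mid 0.65 [336.6 183.1] [ 0.3837 -0.3255]
jam_jar 0.58 [234.  170.5] [ 0.643  -0.3544]
honey_jar 0.57 [197.1 211.1] [ 0.6732 -0.1962]
top [ 0.473  -0.1835  0.9669]
toaster 0.96 [202.8 204.2] [ 0.4865 -0.0535]
slot_left 0.77 [179.9 215.7] [ 0.4583 -0.025 ]
slot_right 0.74 [184.8 191. ] [ 0.5128 -0.0344]
lever_tab 0.72 [251.5 211. ] [ 0.4707 -0.1823]
knob_grip 0.45 [221.1 225.5] [ 0.4388 -0.1172]
knob_grip 0.32 [318.3 211.8] [ 0.4706 -0.327 ]
toast_rack 0.72 [312.3 225.3] [ 0.4345 -0.3427]
toast 0.62 [317.5 214.5] [ 0.4632 -0.3536]
toast 0.56 [309.5 244.4] [ 0.3858 -0.3331]
toast_a_mid 0.71 [310.7 247.2] [ 0.3829 -0.3293]
toast_a_mid 0.29 [204.5 207.7] [ 0.4771 -0.0656]
jam_jar 0.73 [317.6 147.1] [ 0.6426 -0.3566]
{'time_s': 1.4, 'joints': array([ 79.2726,  22.0409,   0.4523,  -0.0006, -68.4106, -14.8171]), 'joint_velocities': array([0.0946, 0.0573, 0.0358, 0.0169, 0.0216, 0.0934]), 'effort': array([  0.0009, -39.0469,  18.7618,   4.2243,   0.0154,  -0.    ]), 'tcp_pos': array([0.2695, 0.5639, 0.2226]), 'ee_rot': array([[ 0.9022, -0.4312, -0.    ],
       [-0.4312, -0.9022,  0.    ],
       [-0.    , -0.    , -1.    ]]), 'wrist_force': array([-0.4519,  0.3787, -0.1163]), 'moment': array([0.0017, 0.0574, 0.0466]), 'gripper_force': 0.0, 'gripper_width': 1.0000650686484671}
0.0187
```

```bash
python3 -c "
import cv2;a=cv2.imread('pics/top1.png');cv2.imwrite('pics/top1b.png',cv2.resize(a,(800,600),interpolation=cv2.INTER_CUBIC))"
```

```text
(no output)
```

View pics/top1b.png

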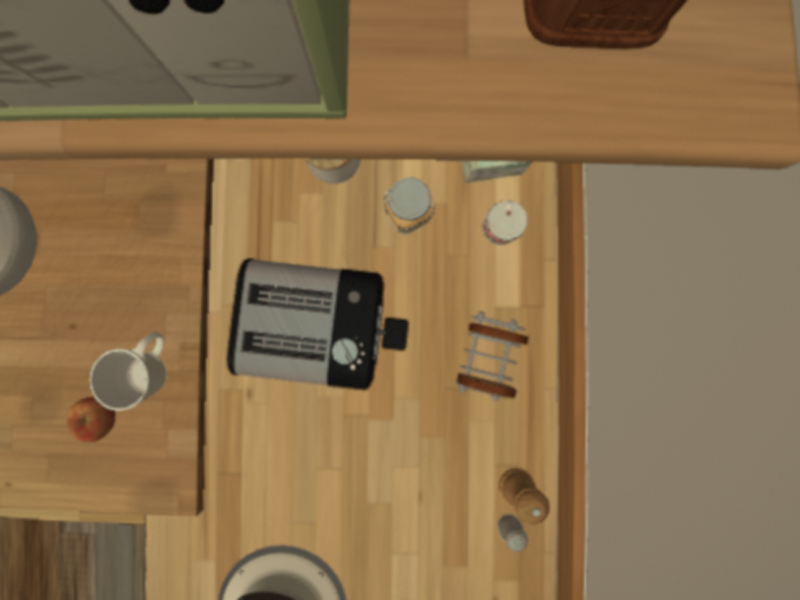

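The top view (800 wide) shows the toaster at (305,325) with its lever tab at (395,333) and the knob at (345,350). The slices are at (498,334) and (487,386). The network points agree with this, so I'll turn the tool to the toaster's axes and move over it for a close look.

Request:
apply_moves([
  [[0,0,-0.02],7],
  [[0,0,-0.02],7],
  [[0,0,-0.02],7],
  [[0,0,-0.02],7],
  [[0,0,-0.02],7],
], hand=0.05)

```text
time_s: 1.82
tcp_pos: [0.2695, 0.5638, 0.3236]
ee_rot: [[0.486, -0.874, 0.0], [-0.874, -0.486, 0.0], [-0.0, -0.0, -1.0]]
wrist_force: [-0.5, 0.3, 0.5]
gripper_width: 0.709
gripper_force: 0.0
```

Request:
apply_moves([
  [[0,0,0],7],
  [[0,0,0],7],
  [[0,0,0],7],
  [[0,0,0],7],
  [[0,0,0],7],
])

```text
time_s: 2.23
tcp_pos: [0.2694, 0.5639, 0.3226]
ee_rot: [[-0.103, -0.995, -0.0], [-0.995, 0.103, 0.0], [-0.0, 0.0, -1.0]]
wrist_force: [-0.3, 0.1, 0.8]
gripper_width: 0.578
gripper_force: 0.0
```

Request:
apply_moves([
  [[0.0375,-0.0155,0],0],
  [[0.0375,-0.0155,0],0],
  [[0.0375,-0.0155,0],0],
  [[0.0375,-0.0155,0],0],
  [[0.0375,-0.0155,0],0],
])

```text
time_s: 2.65
tcp_pos: [0.3286, 0.3679, 0.3226]
ee_rot: [[-0.096, -0.995, 0.0], [-0.995, 0.096, 0.0], [-0.0, -0.0, -1.0]]
wrist_force: [0.2, 0.1, -0.2]
gripper_width: 0.573
gripper_force: 0.0
```

Request:
apply_moves([
  [[0.0375,-0.0155,0],0],
  [[0.0375,-0.0155,0],0],
  [[0.0375,-0.0155,0],0],
  [[0.0375,-0.0155,0],0],
  [[0.0375,-0.0155,0],0],
])

```text
time_s: 3.07
tcp_pos: [0.3875, 0.1737, 0.323]
ee_rot: [[-0.096, -0.995, 0.001], [-0.995, 0.096, 0.001], [-0.001, -0.001, -1.0]]
wrist_force: [1.0, 0.1, -0.1]
gripper_width: 0.581
gripper_force: 0.0
```

Request:
apply_moves([
  [[0.0375,-0.0155,0],0],
  [[0.0375,-0.0155,0],0],
  [[0.0375,-0.0155,0],0],
  [[0.0375,-0.0155,0],0],
  [[0.0375,-0.0155,0],0],
])

```text
time_s: 3.48
tcp_pos: [0.4465, -0.0205, 0.3231]
ee_rot: [[-0.096, -0.995, 0.001], [-0.995, 0.096, 0.0], [-0.001, -0.001, -1.0]]
wrist_force: [0.4, 0.3, 1.1]
gripper_width: 0.577
gripper_force: 0.0
```

```bash
python3 - <<'E'
from h import *
np.set_printoptions(precision=4,suppress=True)
Z=dict(slot_left=.16,slot_right=.16,lever_tab=.15,knob_grip=.174)
p=imaging.capture("wrist"); cv2.imwrite("pics/w1.png",p["frame"]); print(p["eye"],p["orientation"])
for k,z in Z.items():
    for q in models.place_of(p,k)[:2]:
        px=np.array(q["at"])*S; print(k,round(q["confidence"],2),px.round(1),atz(p,px,z)[:2])
s=r.sense(); print(s["tcp_pos"],s["ee_rot"],s["joints"])
E
```

```text
[ 0.4379 -0.1048  0.4849] [[-0.9953  0.0915  0.031 ]
 [ 0.0966  0.9479  0.3035]
 [-0.0016  0.3051 -0.9523]]
slot_left 0.85 [253.1 168. ] [ 0.4482 -0.0276]
slot_right 0.9 [185.9 168.6] [ 0.5182 -0.0338]
lever_tab 0.97 [215.4   2.4] [ 0.4679 -0.1876]
knob_grip 0.59 [83.6 36.1] [ 0.588  -0.1677]
knob_grip 0.58 [251.1  78.8] [ 0.4412 -0.1152]
[ 0.4464 -0.0186  0.3225] [[-0.0976 -0.9952 -0.0001]
 [-0.9952  0.0976  0.0002]
 [-0.0002  0.0001 -1.    ]] [ 18.5638   0.6738 -12.5424  -0.0138 -76.7837 -24.1611]
```

View pics/w1.png

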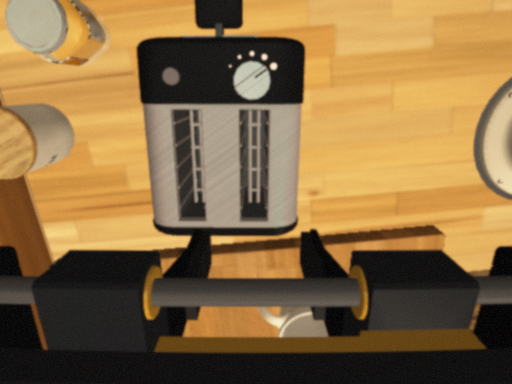

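The wrist view shows the slots centred at (186,168) and (254,168), the knob at (252,80) with its dark line towards (268,70), and the smallest dot at (230,66). I'll rectify this on the toaster's top plane to refine its pose and read the knob angle.

```bash
cat >> h.py <<'E'
def rect(p,c,yaw,z,hx,hy,k):
    "top-down resample in frame at c,yaw, plane z: image up = -x, left = -y; k px per mm"
    ys=np.arange(-hy,hy,1/k); xs=np.arange(-hx,hx,1/k)
    X,Y=np.meshgrid(xs,ys,indexing="ij"); a=np.radians(yaw)
    W=np.stack([c[0]+(X*np.cos(a)-Y*np.sin(a))/1e3,c[1]+(X*np.sin(a)+Y*np.cos(a))/1e3,np.full(X.shape,z)],-1)
    m=proj(p,W).reshape(*X.shape,2).astype(np.float32)
    return cv2.remap(p["frame"],m[...,0],m[...,1],cv2.INTER_CUBIC)
E
python3 - <<'E'
from h import *
np.set_printoptions(precision=4,suppress=True)
p=imaging.capture("wrist"); s=r.sense(); print(s["tcp_pos"])
L={k:atz(p,np.array(models.place_of(p,k)[0]["at"])*S,z)[:2] for k,z in dict(slot_left=.16,slot_right=.16,lever_tab=.15).items()}
mid=(L["slot_left"]+L["slot_right"])/2; d=mid-L["lever_tab"]; print(L,np.hypot(*d),np.degrees(np.arctan2(d[1],d[0])))
yaw=84.; a=np.radians(yaw); c=mid-.023*np.array([np.cos(a),np.sin(a)]); print("c",c)
k=2.5
I=rect(p,c,yaw,.160,115,95,k); kn=rect(p,c,yaw,.182,115,95,k)
sl=I[int(60*k):,:]
g=cv2.cvtColor(I,cv2.COLOR_BGR2GRAY); m=(g<75).astype(np.uint8); m[:int(83*k)]=0
m=cv2.morphologyEx(m,cv2.MORPH_CLOSE,np.ones((13,13)))
n,lab,st,ce=cv2.connectedComponentsWithStats(m)
for i in range(1,n):
    if st[i,4]>2000:
        x,y,w,h,A=st[i]; pts=np.argwhere(lab==i); 
        rr=cv2.minAreaRect(pts[:,::-1].astype(np.float32)); print("x",y/k-115,(y+h)/k-115,"y",x/k-95,(x+w)/k-95,np.array(rr[0])/k-[95,115],np.array(rr[1])/k,rr[2])
crop=cv2.resize(kn[int(10*k):int(85*k),int(80*k):int(175*k)],None,fx=2,fy=2,interpolation=cv2.INTER_CUBIC)
o=cv2.resize(I,None,fx=.8,fy=.8); H=max(o.shape[0],crop.shape[0]); out=np.zeros((H,o.shape[1]+crop.shape[1],3),np.uint8)
out[:o.shape[0],:o.shape[1]]=o; out[:crop.shape[0],o.shape[1]:]=crop
f=min(1,800/out.shape[1],600/out.shape[0]); print(out.shape,f,o.shape); cv2.imwrite("pics/rect.png",cv2.resize(out,None,fx=f,fy=f))
E
```

```text
[ 0.4464 -0.0179  0.3226]
{'slot_left': array([ 0.45  , -0.0282]), 'slot_right': array([ 0.5171, -0.0349]), 'lever_tab': array([ 0.4659, -0.185 ])} 0.15442804061702647 83.41973771167565
c [ 0.4812 -0.0544]
x -32.2 81.0 y -44.2 -16.599999999999994 [-30.715   24.1434] [112.8642  26.8101] 89.61802673339844
x -32.2 81.0 y 22.200000000000003 51.0 [36.2891 24.1969] [112.9206  28.1961] 89.73957061767578
x 82.6 115.0 y -74.2 95.0 [10.2 98.6] [ 32.  168.8] 90.0
(460, 854, 3) 0.936768149882904 (460, 380, 3)
```

View pics/rect.png

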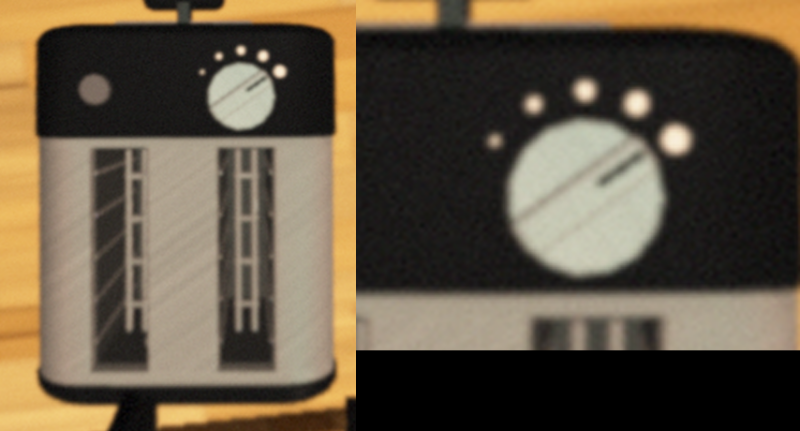

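The rectified picture gives an offset of about 3 mm in y, and the toaster yaw is 84°. The bar line runs from (599,185) to (645,155) about the knob centre (586,197), so q is about 0.98. The second-smallest dot at (534,104) lies at −0.51, which fits the −0.5 given. I'll turn the knob first: move above it, align with the bar, descend, grip, and turn by −85°.

Request:
apply_moves([
  [[0.032,-0.001,0.022],0],
  [[0.032,-0.001,0.022],0],
  [[0.032,-0.001,0.022],0],
  [[0,0,0.02],7],
  [[0,0,0.014],7],
], hand=0.04)

```text
time_s: 4.35
tcp_pos: [0.4392, -0.1145, 0.2207]
ee_rot: [[-0.341, -0.94, -0.002], [-0.94, 0.341, 0.0], [0.001, 0.002, -1.0]]
wrist_force: [-0.1, 0.3, 0.4]
gripper_width: 0.462
gripper_force: 0.0
```

Request:
apply_moves([
  [[0,0,0],7],
  [[0,0,0],7],
  [[0,0,0],7],
  [[0,0,0],7],
  [[0,0,0],7],
])

```text
time_s: 4.77
tcp_pos: [0.4405, -0.1131, 0.2227]
ee_rot: [[-0.817, -0.577, 0.0], [-0.577, 0.817, 0.0], [-0.0, -0.0, -1.0]]
wrist_force: [-0.5, -0.0, 0.3]
gripper_width: 0.463
gripper_force: 0.0
```

Request:
apply_moves([
  [[0,0,0],7],
  [[0,0,0],0],
  [[0,0,0],0],
])

```text
time_s: 5.02
tcp_pos: [0.4405, -0.1134, 0.2227]
ee_rot: [[-0.877, -0.481, 0.0], [-0.481, 0.877, -0.0], [-0.0, -0.0, -1.0]]
wrist_force: [-0.5, -0.1, 1.3]
gripper_width: 0.459
gripper_force: 0.0
```

```bash
cat >> h.py <<'E'
C=np.array([.4787,-.0530]); YAW=84.
def tw(x,y):
    a=np.radians(YAW); return C+np.array([x*np.cos(a)-y*np.sin(a),x*np.sin(a)+y*np.cos(a)])
def delta(xyz,psi=None):
    s=r.sense(); R=np.array(s["ee_rot"]); d=R.T@(np.array(xyz)-s["tcp_pos"]); now=np.degrees(np.arctan2(R[1,0],R[0,0]))
    print("tcp",s["tcp_pos"].round(4),"psi",round(now,2),"shift",d.round(4),"turn",None if psi is None else round(now-psi,2),"t",s["time_s"],"q",s["joints"].round(1))
E
python3 - <<'E'
from h import *
k=tw(-.064,.032); print(k); delta([*k,.170],-152.2)
E
```

```text
[ 0.44018548 -0.11330449]
tcp [ 0.4405 -0.1134  0.2227] psi -151.25 shift [0.0002 0.0002 0.0527] turn 0.95 t 5.0167 q [  6.1   5.2 -22.2   0.  -62.6 -67.4]
```

Request:
apply_moves([
  [[0,0,0.017],0],
  [[0,0,0.017],0],
  [[0,0,0.012],0],
  [[0,0,0.006],0],
  [[0,0,0],0],
])

```text
time_s: 5.43
tcp_pos: [0.4395, -0.1139, 0.1694]
ee_rot: [[-0.878, -0.479, -0.003], [-0.479, 0.878, -0.0], [0.003, 0.001, -1.0]]
wrist_force: [-0.0, 0.7, 0.2]
gripper_width: 0.461
gripper_force: 0.0
```

Request:
apply_moves([
  [[0,0,0],0],
  [[0,0,0],0],
  [[0,0,0],0],
  [[0,0,0],0],
  [[0,0,0],0],
], hand=0)

```text
time_s: 5.85
tcp_pos: [0.4406, -0.1143, 0.1711]
ee_rot: [[-0.879, -0.477, 0.001], [-0.477, 0.879, 0.0], [-0.001, -0.001, -1.0]]
wrist_force: [-0.5, 0.4, -0.7]
gripper_width: 0.168
gripper_force: 0.0
```

```bash
python3 - <<'E'
from h import *
k=tw(-.064,.032); delta([*k,.170],-67.4); s=r.sense(); print(s["wrist_force"],s["moment"],s["gripper_width"]*87,s["gripper_force"])
E
```

```text
tcp [ 0.4406 -0.1143  0.1711] psi -151.53 shift [-0.0001  0.001   0.0011] turn -84.13 t 5.85 q [  6.    8.2 -26.9   0.  -54.9 -67.6]
[-0.54603496  0.37276958 -0.67232864] [ 0.09270139 -0.11660649 -0.01557411] 14.593418301122213 0.0
```

Still closing, so I'll wait and then turn.

Request:
apply_moves([
  [[0,0,0],0],
  [[0,0,0],0],
  [[0,0,0],0],
  [[0,0,0],0],
])

```text
time_s: 6.18
tcp_pos: [0.4404, -0.1143, 0.1709]
ee_rot: [[-0.879, -0.477, 0.0], [-0.477, 0.879, -0.0], [-0.0, -0.0, -1.0]]
wrist_force: [-0.4, 0.6, 2.2]
gripper_width: 0.105
gripper_force: 30.0
```

Request:
apply_moves([
  [[0,0,0],-7],
  [[0,0,0],-7],
  [[0,0,0],-7],
  [[0,0,0],-7],
])

```text
time_s: 6.52
tcp_pos: [0.4408, -0.1146, 0.1709]
ee_rot: [[-0.548, -0.837, 0.001], [-0.837, 0.547, -0.001], [0.0, -0.001, -1.0]]
wrist_force: [1.4, -1.5, 1.1]
gripper_width: 0.102
gripper_force: 30.0
```

Request:
apply_moves([
  [[0,0,0],-7],
  [[0,0,0],-7],
  [[0,0,0],-7],
  [[0,0,0],-7],
])

```text
time_s: 6.85
tcp_pos: [0.4413, -0.1148, 0.1709]
ee_rot: [[-0.09, -0.996, 0.002], [-0.996, 0.09, -0.001], [0.001, -0.002, -1.0]]
wrist_force: [1.7, -3.1, 0.0]
gripper_width: 0.101
gripper_force: 30.0
```

Request:
apply_moves([
  [[0,0,0],-7],
  [[0,0,0],-7],
  [[0,0,0],-7],
  [[0,0,0],-7],
  [[0,0,0],0],
])

```text
time_s: 7.27
tcp_pos: [0.4418, -0.1147, 0.1709]
ee_rot: [[0.384, -0.923, 0.003], [-0.923, -0.384, -0.001], [0.002, -0.003, -1.0]]
wrist_force: [3.2, -2.8, -2.2]
gripper_width: 0.101
gripper_force: 30.0
```

Request:
apply_moves([
  [[0,0,0],0],
  [[0,0,0],0],
])

```text
time_s: 7.43
tcp_pos: [0.4418, -0.1147, 0.1709]
ee_rot: [[0.379, -0.925, 0.003], [-0.925, -0.379, -0.001], [0.002, -0.003, -1.0]]
wrist_force: [4.3, -4.6, -2.0]
gripper_width: 0.098
gripper_force: 30.0
```

Request:
apply_moves([
  [[0,0,0],0],
  [[0,0,0],0],
  [[0,0,0],0],
  [[0,0,0],0],
], hand=0.04)

```text
time_s: 7.77
tcp_pos: [0.4396, -0.1141, 0.1703]
ee_rot: [[0.381, -0.925, -0.001], [-0.925, -0.381, 0.0], [-0.001, 0.001, -1.0]]
wrist_force: [0.1, -0.5, -0.7]
gripper_width: 0.319
gripper_force: 0.0
```

Request:
apply_moves([
  [[0,0,-0.03],0],
  [[0,0,-0.04],0],
  [[0,0,-0.04],7],
  [[0,0,-0.04],7],
  [[0,0,0],7],
])

```text
time_s: 8.18
tcp_pos: [0.4437, -0.115, 0.3293]
ee_rot: [[0.02, -1.0, 0.016], [-1.0, -0.02, -0.002], [0.002, -0.016, -1.0]]
wrist_force: [1.1, 0.2, 1.3]
gripper_width: 0.453
gripper_force: 0.0
```

```bash
python3 - <<'E'
from h import *
p=imaging.capture("wrist"); kn=rect(p,tw(-.064,.032),YAW,.182,40,40,5); cv2.imwrite("pics/knob2.png",kn)
s=r.sense(); print(s["tcp_pos"])
E
```

```text
[ 0.44198521 -0.11429346  0.32516665]
```

Request:
apply_moves([
  [[0,0,0],7],
  [[0,0,0],7],
  [[0.0385,-0.006,0],0],
  [[0.0385,-0.006,0],0],
  [[0.0385,-0.006,0],0],
])

```text
time_s: 8.65
tcp_pos: [0.432, -0.2312, 0.3195]
ee_rot: [[-0.213, -0.977, -0.002], [-0.977, 0.213, 0.001], [-0.001, 0.002, -1.0]]
wrist_force: [2.3, -0.2, -0.8]
gripper_width: 0.461
gripper_force: 0.0
```

Request:
apply_moves([
  [[0.0385,-0.006,0],0],
  [[0,0,0],0],
  [[0,0,0],0],
])

```text
time_s: 8.9
tcp_pos: [0.4291, -0.271, 0.3186]
ee_rot: [[-0.22, -0.976, -0.004], [-0.976, 0.22, 0.002], [-0.001, 0.004, -1.0]]
wrist_force: [0.5, -0.7, 0.3]
gripper_width: 0.458
gripper_force: 0.0
```

```bash
python3 - <<'E'
from h import *
np.set_printoptions(precision=4,suppress=True)
p=imaging.capture("wrist"); w=p["frame"].copy()
for k,z in dict(toast_rack=0,toast=.015,toast_a_mid=.058).items():
    for q in models.place_of(p,k)[:3]:
        px=np.array(q["at"])*S; print(k,round(q["confidence"],2),px.round(1),atz(p,px,z)[:2])
s=r.sense(); print(s["tcp_pos"],s["time_s"],s["joints"])
I=rect(p,[.433,-.342],78.,.101,70,90,3); cv2.imwrite("pics/t_rect.png",I)
kn=cv2.imread("pics/knob2.png"); H=max(I.shape[0],kn.shape[0],384)
o=np.zeros((H,I.shape[1]+kn.shape[1]+512,3),np.uint8)
x=0
for a in (I,kn,w): o[:a.shape[0],x:x+a.shape[1]]=a; x+=a.shape[1]
f=800/o.shape[1]; print(o.shape,f); cv2.imwrite("pics/mix.png",cv2.resize(o,None,fx=f,fy=f))
E
```

```text
toast_rack 0.93 [243.3 100.6] [ 0.4292 -0.3429]
toast 0.89 [276.4 101.6] [ 0.3835 -0.3317]
toast 0.82 [215.2 104.6] [ 0.4686 -0.3467]
toast_a_mid 0.9 [276.6 104.5] [ 0.3865 -0.3302]
[ 0.4302 -0.2687  0.3203] 9.1 [-13.6411   7.1715  -5.7486  -0.0202 -77.1209   1.222 ]
(420, 1452, 3) 0.5509641873278237
```

View pics/mix.png

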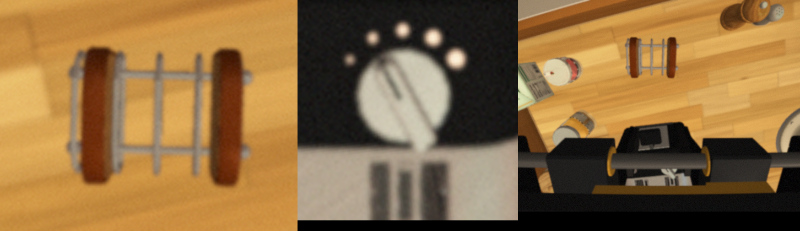

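The knob bar now points from (403,95) towards the second dot at (373,38), about −0.5, so the knob is done. In the rectified view the slices stand upright at (97,115) and (228,117). That puts the slice centres at about (0.384, −0.331) and (0.467, −0.3485), with the tool yaw matching.

Request:
apply_moves([
  [[0.0234,-0.0177,0.026],0],
  [[0.0234,-0.0177,0.026],0],
  [[0.0234,-0.0177,0.026],0],
  [[0,0,0.03],0],
  [[0,0,0.03],0],
], hand=0.05)

```text
time_s: 9.52
tcp_pos: [0.4677, -0.3496, 0.181]
ee_rot: [[-0.216, -0.976, 0.0], [-0.976, 0.216, 0.0], [-0.0, -0.0, -1.0]]
wrist_force: [-0.7, 0.0, 0.0]
gripper_width: 0.575
gripper_force: 0.0
```

Request:
apply_moves([
  [[0,0,0],0],
  [[0,0,0],0],
])

```text
time_s: 9.68
tcp_pos: [0.4666, -0.3487, 0.1818]
ee_rot: [[-0.215, -0.977, -0.003], [-0.977, 0.215, 0.001], [-0.0, 0.003, -1.0]]
wrist_force: [1.4, -0.0, 1.5]
gripper_width: 0.573
gripper_force: 0.0
```

```bash
python3 - <<'E'
from h import *
delta([.467,-.3485,.072],-102)
p=imaging.capture("wrist"); np.set_printoptions(precision=4,suppress=True)
for q in models.place_of(p,"toast")[:3]: print(q["confidence"],atz(p,np.array(q["at"])*S,.015))
p=imaging.capture("top")
for q in models.place_of(p,"toast_b_mid")[:3]: print(q["confidence"],atz(p,np.array(q["at"])*S,.058))
E
```

```text
tcp [ 0.4666 -0.3487  0.1818] psi -102.41 shift [-0.0003 -0.0007  0.1098] turn -0.41 t 9.6833 q [-20.8  19.8  -9.    0.  -61.3   8.4]
0.88 [ 0.4667 -0.3463  0.015 ]
0.84 [ 0.3848 -0.3316  0.015 ]
```

Positions agree, so I'll descend, grip and lift.

Request:
apply_moves([
  [[0,0,0.03],0],
  [[0,0,0.03],0],
  [[0,0,0.03],0],
  [[0,0,0.02],0],
  [[0,0,0],0],
])

```text
time_s: 10.3
tcp_pos: [0.4649, -0.3485, 0.0698]
ee_rot: [[-0.218, -0.976, -0.005], [-0.976, 0.218, 0.003], [-0.002, 0.006, -1.0]]
wrist_force: [-0.7, 0.1, 0.9]
gripper_width: 0.577
gripper_force: 0.0
```

Request:
apply_moves([
  [[0,0,0],0],
  [[0,0,0],0],
  [[0,0,0],0],
  [[0,0,0],0],
  [[0,0,0],0],
], hand=0)

```text
time_s: 10.72
tcp_pos: [0.4676, -0.3502, 0.0741]
ee_rot: [[-0.217, -0.976, 0.003], [-0.976, 0.217, -0.001], [0.001, -0.003, -1.0]]
wrist_force: [-0.4, -0.2, -0.5]
gripper_width: 0.28
gripper_force: 0.0
```

Request:
apply_moves([
  [[0,0,0],0],
  [[0,0,0],0],
  [[0,0,0],0],
  [[0,0,0],0],
  [[0,0,0],0],
])

```text
time_s: 11.13
tcp_pos: [0.4672, -0.35, 0.073]
ee_rot: [[-0.217, -0.976, 0.001], [-0.976, 0.217, -0.001], [0.0, -0.001, -1.0]]
wrist_force: [-0.9, -0.9, 3.1]
gripper_width: 0.155
gripper_force: 30.0
```

Request:
apply_moves([
  [[0,0,-0.01],0],
  [[0,0,-0.02],0],
  [[0,0,-0.03],0],
  [[0,0,-0.03],0],
  [[0,0,-0.03],0],
])

```text
time_s: 11.55
tcp_pos: [0.4662, -0.3496, 0.1939]
ee_rot: [[-0.217, -0.976, -0.001], [-0.976, 0.217, 0.001], [-0.0, 0.001, -1.0]]
wrist_force: [1.3, -0.3, -0.1]
gripper_width: 0.156
gripper_force: 30.0
```

Request:
apply_moves([
  [[0,0,-0.03],0],
  [[0,0,-0.04],0],
  [[0,0,-0.01],0],
  [[0,0,0],-6],
  [[0,0,0],0],
])

```text
time_s: 11.97
tcp_pos: [0.4669, -0.3498, 0.2741]
ee_rot: [[-0.112, -0.994, 0.002], [-0.994, 0.112, -0.001], [0.0, -0.002, -1.0]]
wrist_force: [-1.3, -0.6, -2.2]
gripper_width: 0.154
gripper_force: 30.0
```

```bash
python3 - <<'E'
from h import *
for n,y in (("R",-.034),("L",.034)):
    print(n,tw(.023,y)); delta([*tw(.023,y),.270],-96)
p=imaging.capture("scene"); cv2.imwrite("pics/lift.png",p["frame"])
E
```

```text
R [ 0.5149179  -0.03367996]
tcp [ 0.4669 -0.3498  0.2741] psi -96.44 shift [-0.3195 -0.0122  0.0041] turn -0.44 t 11.9667 q [-21.   16.1  -0.8  -0.  -73.   14.5]
L [ 0.44729041 -0.02657203]
tcp [ 0.4669 -0.3498  0.2741] psi -96.44 shift [-0.319   0.0557  0.0039] turn -0.44 t 11.9667 q [-21.   16.1  -0.8  -0.  -73.   14.5]
```

View pics/lift.png

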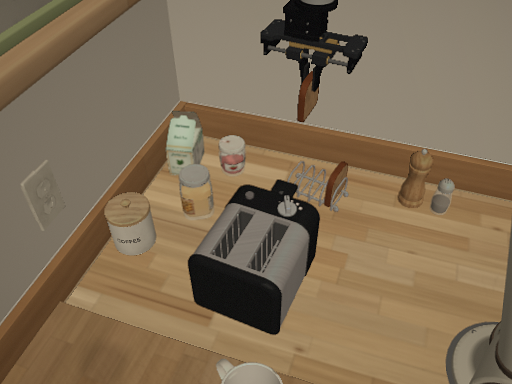

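The slice hangs straight from the gripper at (308,95); the rack and the other slice are undisturbed. I'll move it over the right slot.

Request:
apply_moves([
  [[-0.04,-0.0016,0],0],
  [[-0.04,-0.0016,0],0],
  [[-0.04,-0.0016,0],0],
  [[-0.04,-0.0016,0],0],
  [[-0.04,-0.0016,0],0],
])

```text
time_s: 12.43
tcp_pos: [0.4967, -0.1504, 0.2716]
ee_rot: [[-0.117, -0.993, -0.002], [-0.993, 0.117, 0.0], [0.0, 0.002, -1.0]]
wrist_force: [0.3, 0.6, -0.6]
gripper_width: 0.154
gripper_force: 30.0
```

Request:
apply_moves([
  [[-0.04,-0.0016,0],0],
  [[-0.04,-0.0016,0],0],
  [[-0.04,-0.0016,0],0],
  [[0,0,0],0],
  [[0,0,0],0],
])

```text
time_s: 12.85
tcp_pos: [0.5156, -0.0315, 0.2715]
ee_rot: [[-0.112, -0.994, -0.003], [-0.994, 0.112, -0.0], [0.001, 0.002, -1.0]]
wrist_force: [0.3, -0.7, -0.3]
gripper_width: 0.16
gripper_force: 30.0
```

```bash
python3 - <<'E'
from h import *
np.set_printoptions(precision=4,suppress=True)
delta([*tw(.023,-.034),.170],-96)
for n in ("scene","top"):
    p=imaging.capture(n); cv2.imwrite(f"pics/ins_{n}.png",p["frame"])
    for k in ("slot_right","toast_b_mid"):
        for q in models.place_of(p,k)[:2]:
            px=np.array(q["at"])*S; print(n,k,round(q["confidence"],2),px.round(),atz(p,px,.16 if k[0]=="s" else .25)[:2])
E
```

```text
tcp [ 0.5156 -0.0315  0.2715] psi -96.43 shift [0.0022 0.0002 0.1015] turn -0.43 t 12.85 q [ 14.5   9.6  -9.7  -0.  -70.8 -20.9]
scene slot_right 0.71 [235. 231.] [ 0.5128 -0.0355]
scene toast_b_mid 0.77 [229. 192.] [ 0.5208 -0.0369]
top slot_right 0.65 [185. 191.] [ 0.5126 -0.0354]
top toast_b_mid 0.63 [179. 188.] [ 0.5147 -0.0401]
```

View pics/ins_scene.png

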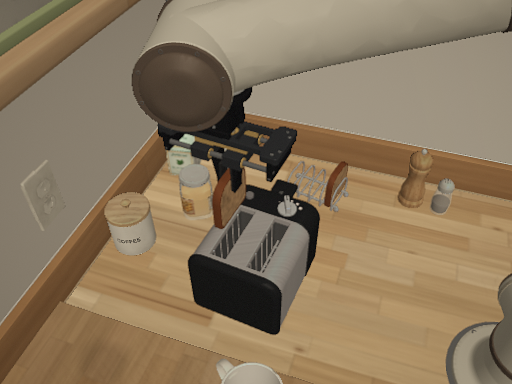

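The slice hangs above the right slot at (229,195), and every view agrees on its position. I'll lower it, watching the forces.

Request:
apply_moves([
  [[0.0004,0,0.02],0],
  [[0.0004,0,0.02],0],
  [[0.0004,0,0.02],0],
  [[0.0004,0,0.012],0],
  [[0,0,0.01],0],
])

```text
time_s: 13.57
tcp_pos: [0.5151, -0.0362, 0.1892]
ee_rot: [[-0.116, -0.993, -0.002], [-0.993, 0.116, -0.0], [0.001, 0.002, -1.0]]
wrist_force: [0.6, -0.0, -0.3]
gripper_width: 0.158
gripper_force: 30.0
```

Request:
apply_moves([
  [[0,0,0.008],0],
  [[0,0,0.006],0],
  [[0,0,0.004],0],
  [[0,0,0],0],
])

```text
time_s: 13.9
tcp_pos: [0.5156, -0.0351, 0.1721]
ee_rot: [[-0.114, -0.993, -0.001], [-0.993, 0.114, -0.0], [0.0, 0.001, -1.0]]
wrist_force: [1.0, 0.2, -0.4]
gripper_width: 0.163
gripper_force: 30.0
```

Request:
apply_moves([
  [[0,0,0],0],
  [[0,0,0],0],
  [[0,0,0],0],
  [[0,0,0],0],
  [[0,0,0],0],
], hand=0.04)

```text
time_s: 14.32
tcp_pos: [0.516, -0.0349, 0.173]
ee_rot: [[-0.114, -0.994, 0.001], [-0.994, 0.114, 0.0], [-0.0, -0.001, -1.0]]
wrist_force: [0.2, 0.2, 0.6]
gripper_width: 0.428
gripper_force: 0.0
```

Request:
apply_moves([
  [[0,0,-0.01],0],
  [[0,0,-0.02],0],
  [[0,0,-0.03],0],
  [[0,0,-0.04],0],
])

```text
time_s: 14.65
tcp_pos: [0.5143, -0.0351, 0.2722]
ee_rot: [[-0.114, -0.993, -0.005], [-0.993, 0.114, -0.001], [0.001, 0.005, -1.0]]
wrist_force: [2.0, 0.4, -0.5]
gripper_width: 0.455
gripper_force: 0.0
```

Request:
apply_moves([
  [[0.0388,0.0122,0],0],
  [[0.0388,0.0122,0],0],
  [[0.0388,0.0122,0],0],
  [[0.0388,0.0122,0],0],
])

```text
time_s: 14.98
tcp_pos: [0.4489, -0.1848, 0.274]
ee_rot: [[-0.112, -0.994, 0.002], [-0.994, 0.112, -0.0], [0.0, -0.002, -1.0]]
wrist_force: [0.3, -0.3, 0.9]
gripper_width: 0.46
gripper_force: 0.0
```

Request:
apply_moves([
  [[0.0388,0.0122,0],0],
  [[0.0388,0.0122,0],0],
  [[0.0388,0.0122,0],0],
  [[0.0388,0.0122,0],0],
  [[0,0,0.02],6],
], hand=0.05)

```text
time_s: 15.4
tcp_pos: [0.3829, -0.3386, 0.257]
ee_rot: [[-0.224, -0.975, 0.007], [-0.975, 0.224, -0.007], [0.005, -0.008, -1.0]]
wrist_force: [1.1, -0.9, -0.9]
gripper_width: 0.574
gripper_force: 0.0
```

Request:
apply_moves([
  [[0,0,0.03],0],
  [[0,0,0.03],0],
  [[0,0,0],0],
  [[0,0,0],0],
])

```text
time_s: 15.73
tcp_pos: [0.383, -0.3323, 0.1926]
ee_rot: [[-0.217, -0.976, -0.002], [-0.976, 0.217, 0.0], [0.0, 0.002, -1.0]]
wrist_force: [-0.0, -0.8, 1.3]
gripper_width: 0.574
gripper_force: 0.0
```

```bash
python3 - <<'E'
from h import *
np.set_printoptions(precision=4,suppress=True)
delta([.3845,-.3312,.072],-102)
p=imaging.capture("scene"); q0=imaging.capture("top"); w=imaging.capture("wrist")
for n,pp,z in (("scene",p,.151),("top",q0,.151),("wrist",w,.058)):
    for q in models.place_of(pp,"toast_a_mid")[:3]:
        px=np.array(q["at"])*S; print(n,round(q["confidence"],2),px.round(),atz(pp,px,z)[:2],atz(pp,px,.058)[:2])
print(tw(.023,-.034))
cv2.imwrite("pics/chk.png",np.hstack([cv2.resize(x["frame"][110:340,130:370],(400,383)) for x in (p,q0)]))
E
```

```text
tcp [ 0.383  -0.3323  0.1926] psi -102.53 shift [-0.0015 -0.0015  0.1206] turn -0.53 t 15.7333 q [-22.6  12.1 -18.4   0.  -59.6  10. ]
scene 0.77 [334. 181.] [ 0.3781 -0.2287] [ 0.3903 -0.3321]
top 0.73 [181. 220.] [ 0.4487 -0.0258] [ 0.4459 -0.0079]
[ 0.5149 -0.0337]
```

View pics/chk.png

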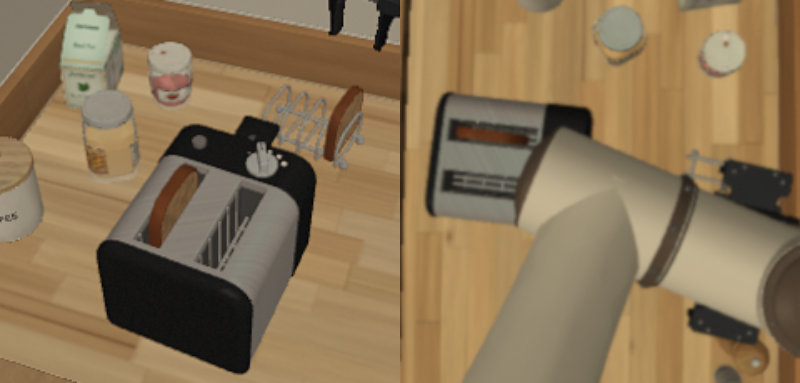

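The first slice stands in the right slot, at (173,205) on the left. The second is still in the rack at (345,120), directly under the gripper, so I'll descend, grip and lift.

Request:
apply_moves([
  [[-0.001,-0.001,0.035],0],
  [[0,0,0.035],0],
  [[0,0,0.03],0],
  [[0,0,0.02],0],
  [[0,0,0],0],
])

```text
time_s: 16.45
tcp_pos: [0.3823, -0.3301, 0.0692]
ee_rot: [[-0.218, -0.976, -0.007], [-0.976, 0.218, 0.004], [-0.002, 0.008, -1.0]]
wrist_force: [-1.4, 0.3, -0.4]
gripper_width: 0.573
gripper_force: 0.0
```

Request:
apply_moves([
  [[0,0,0],0],
  [[0,0,0],0],
  [[0,0,0],0],
  [[0,0,0],0],
  [[0,0,0],0],
], hand=0)

```text
time_s: 16.87
tcp_pos: [0.3854, -0.3318, 0.0739]
ee_rot: [[-0.217, -0.976, 0.003], [-0.976, 0.217, -0.001], [0.001, -0.003, -1.0]]
wrist_force: [-0.7, -0.4, 0.5]
gripper_width: 0.282
gripper_force: 0.0
```

Request:
apply_moves([
  [[0,0,0],0],
  [[0,0,0],0],
  [[0,0,0],0],
  [[0,0,0],0],
  [[0,0,0],0],
])

```text
time_s: 17.28
tcp_pos: [0.3849, -0.3317, 0.0729]
ee_rot: [[-0.217, -0.976, 0.001], [-0.976, 0.217, -0.0], [0.0, -0.001, -1.0]]
wrist_force: [-0.2, 1.1, 3.2]
gripper_width: 0.158
gripper_force: 30.0
```

Request:
apply_moves([
  [[0,0,-0.01],0],
  [[0,0,-0.02],0],
  [[0,0,-0.03],0],
  [[0,0,-0.03],0],
  [[0,0,-0.03],0],
])

```text
time_s: 17.7
tcp_pos: [0.3841, -0.3312, 0.194]
ee_rot: [[-0.217, -0.976, -0.001], [-0.976, 0.217, 0.0], [-0.0, 0.001, -1.0]]
wrist_force: [0.5, -0.5, 0.2]
gripper_width: 0.157
gripper_force: 30.0
```

Request:
apply_moves([
  [[0,0,-0.03],0],
  [[0,0,-0.04],0],
  [[0,0,-0.01],0],
  [[0,0,0],-6],
  [[0,0,0],0],
])

```text
time_s: 18.12
tcp_pos: [0.3848, -0.3314, 0.274]
ee_rot: [[-0.112, -0.994, 0.003], [-0.994, 0.112, -0.001], [0.0, -0.003, -1.0]]
wrist_force: [-0.2, -0.4, -0.4]
gripper_width: 0.157
gripper_force: 30.0
```

```bash
python3 - <<'E'
from h import *
delta([*tw(.023,.034),.270],-96)
E
```

```text
tcp [ 0.3848 -0.3314  0.274 ] psi -96.44 shift [-0.3099 -0.0279  0.0039] turn -0.44 t 18.1167 q [-22.4   8.5 -10.8  -0.  -70.6  16. ]
```

Request:
apply_moves([
  [[-0.0385,-0.0035,0],0],
  [[-0.0385,-0.0035,0],0],
  [[-0.0385,-0.0035,0],0],
  [[-0.0385,-0.0035,0],0],
  [[-0.0385,-0.0035,0],0],
])

```text
time_s: 18.53
tcp_pos: [0.4232, -0.1406, 0.2719]
ee_rot: [[-0.117, -0.993, -0.002], [-0.993, 0.117, 0.0], [0.0, 0.002, -1.0]]
wrist_force: [1.4, 0.5, -0.4]
gripper_width: 0.159
gripper_force: 30.0
```

Request:
apply_moves([
  [[-0.0385,-0.0035,0],0],
  [[-0.0385,-0.0035,0],0],
  [[-0.0385,-0.0035,0],0],
  [[0,0,0],0],
  [[0,0,0],0],
])

```text
time_s: 18.95
tcp_pos: [0.4473, -0.027, 0.2718]
ee_rot: [[-0.112, -0.994, -0.002], [-0.994, 0.112, -0.0], [0.001, 0.002, -1.0]]
wrist_force: [-0.2, -0.2, 0.1]
gripper_width: 0.155
gripper_force: 30.0
```

```bash
python3 - <<'E'
from h import *
np.set_printoptions(precision=4,suppress=True)
delta([*tw(.023,.034),.170],-96)
p=imaging.capture("top"); cv2.imwrite("pics/ins2.png",p["frame"])
for q in models.place_of(p,"toast_a_mid")[:3]: print(q["confidence"],atz(p,np.array(q["at"])*S,.257))
E
```

```text
tcp [ 0.4473 -0.027   0.2718] psi -96.42 shift [-0.0005 -0.0002  0.1018] turn -0.42 t 18.95 q [ 17.4   2.4 -17.9  -0.  -69.8 -23.9]
0.61 [ 0.4478 -0.0242  0.257 ]
```

Request:
apply_moves([
  [[0,0,0.02],0],
  [[0,0,0.02],0],
  [[0,0,0.02],0],
  [[0,0,0.012],0],
  [[0,0,0.01],0],
])

```text
time_s: 19.47
tcp_pos: [0.4463, -0.0305, 0.189]
ee_rot: [[-0.118, -0.993, -0.003], [-0.993, 0.118, -0.001], [0.001, 0.003, -1.0]]
wrist_force: [0.6, -0.3, 0.1]
gripper_width: 0.156
gripper_force: 30.0
```

Request:
apply_moves([
  [[0,0,0.008],0],
  [[0,0,0.006],0],
  [[0,0,0.004],0],
  [[0,0,0],0],
])

```text
time_s: 19.8
tcp_pos: [0.4472, -0.0293, 0.172]
ee_rot: [[-0.115, -0.993, -0.001], [-0.993, 0.115, -0.0], [0.0, 0.001, -1.0]]
wrist_force: [0.4, 1.0, -0.3]
gripper_width: 0.164
gripper_force: 30.0
```

Request:
apply_moves([
  [[0,0,0],0],
  [[0,0,0],0],
  [[0,0,0],0],
  [[0,0,0],0],
  [[0,0,0],0],
], hand=0.04)

```text
time_s: 20.22
tcp_pos: [0.4478, -0.0285, 0.1729]
ee_rot: [[-0.114, -0.994, 0.001], [-0.994, 0.114, 0.0], [-0.0, -0.001, -1.0]]
wrist_force: [0.1, 0.1, 0.9]
gripper_width: 0.423
gripper_force: 0.0
```

Request:
apply_moves([
  [[0,0,-0.01],0],
  [[0,0,-0.02],0],
  [[0,0,-0.03],0],
  [[0,0,-0.04],0],
])

```text
time_s: 20.55
tcp_pos: [0.4459, -0.0288, 0.2716]
ee_rot: [[-0.114, -0.993, -0.006], [-0.993, 0.114, -0.001], [0.002, 0.006, -1.0]]
wrist_force: [0.6, 0.2, 0.2]
gripper_width: 0.455
gripper_force: 0.0
```

Request:
apply_moves([
  [[0.0398,-0.0087,0],0],
  [[0.0398,-0.0087,0],0],
  [[0.0398,-0.0087,0],0],
  [[0.0398,-0.0087,0],0],
  [[0,0,0],0],
], hand=0)

```text
time_s: 20.97
tcp_pos: [0.4642, -0.1959, 0.2723]
ee_rot: [[-0.12, -0.993, -0.0], [-0.993, 0.12, -0.001], [0.002, 0.0, -1.0]]
wrist_force: [0.7, -0.1, -0.0]
gripper_width: 0.167
gripper_force: 0.0
```

Request:
apply_moves([
  [[0,0,0],0],
  [[0,0,0.02],0],
  [[0,0,0.03],0],
  [[0,0,0.02],0],
  [[0,0,0],0],
])

```text
time_s: 21.38
tcp_pos: [0.4611, -0.1889, 0.1985]
ee_rot: [[-0.113, -0.994, -0.009], [-0.994, 0.113, 0.002], [-0.001, 0.009, -1.0]]
wrist_force: [-0.5, 1.1, -0.5]
gripper_width: 0.003
gripper_force: 0.0
```

```bash
python3 - <<'E'
from h import *
delta([*tw(-.139,.000),.096],-96)
p=imaging.capture("scene"); w=imaging.capture("wrist")
for n,pp in (("s",p),("w",w)):
    for k,z in (("lever_tab",.15),("toast_a_mid",.151)):
        for q in models.place_of(pp,k)[:2]: print(n,k,round(q["confidence"],2),atz(pp,np.array(q["at"])*S,z).round(4))
print(tw(.023,.034),tw(.023,-.034),r.sense()["gripper_width"])
cv2.imwrite("pics/chk2.png",np.hstack([cv2.resize(p["frame"][130:340,130:370],(400,350)),cv2.resize(w["frame"],(400,350))]))
E
```

```text
tcp [ 0.4611 -0.1889  0.1985] psi -96.5 shift [ 0.0021 -0.0043  0.1024] turn -0.5 t 21.3833 q [ -3.6  11.1 -18.7  -0.1 -60.7  -2.8]
s lever_tab 0.58 [ 0.4738 -0.1837  0.15  ]
s lever_tab 0.19 [ 0.4477 -0.0075  0.15  ]
s toast_a_mid 0.8 [ 0.447  -0.0372  0.151 ]
w lever_tab 0.93 [ 0.4658 -0.183   0.15  ]
[ 0.44729041 -0.02657203] [ 0.5149179  -0.03367996] 0.00757047244240979
```

View pics/chk2.png

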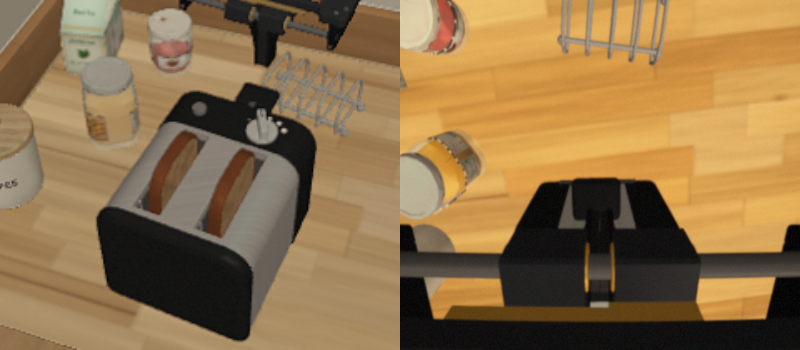

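Both slices stand in their slots at (173,172) and (232,193), with the lever still up. The closed fingers are over the tab at (598,195) in the wrist view, so I'll press it down.

Request:
apply_moves([
  [[0.001,-0.002,0.02],0],
  [[0,0,0.02],0],
  [[0,0,0],0],
  [[0,0,0.01],0],
  [[0,0,0.01],0],
])

```text
time_s: 22.1
tcp_pos: [0.4676, -0.1924, 0.1441]
ee_rot: [[-0.113, -0.994, 0.004], [-0.994, 0.113, -0.001], [0.001, -0.005, -1.0]]
wrist_force: [0.1, -0.5, 3.8]
gripper_width: 0.008
gripper_force: 1.9
```

Request:
apply_moves([
  [[0,0,0.01],0],
  [[0,0,0.01],0],
  [[0,0,0.01],0],
  [[0,0,0],0],
  [[0,0,0],0],
])

```text
time_s: 22.52
tcp_pos: [0.4667, -0.1922, 0.1128]
ee_rot: [[-0.114, -0.994, 0.001], [-0.994, 0.113, -0.001], [0.0, -0.001, -1.0]]
wrist_force: [0.9, -0.7, 5.2]
gripper_width: 0.006
gripper_force: 2.4
```

```bash
python3 - <<'E'
from h import *
delta([*tw(-.139,.000),.096],-96); print(r.sense()["wrist_force"])
E
```

```text
tcp [ 0.4667 -0.1922  0.1128] psi -96.52 shift [-0.0006  0.0027  0.0168] turn -0.52 t 22.5167 q [ -3.9  16.9 -25.    0.  -48.   -2.6]
[ 0.91783106 -0.70434819  5.18867829]
```

Request:
apply_moves([
  [[0,0,0.008],0],
  [[0,0,0.006],0],
  [[0,0,0.003],0],
  [[0,0,0],0],
  [[0,0,0],0],
])

```text
time_s: 22.93
tcp_pos: [0.4669, -0.1923, 0.0966]
ee_rot: [[-0.113, -0.994, 0.002], [-0.994, 0.113, -0.001], [0.0, -0.002, -1.0]]
wrist_force: [0.5, -0.5, 6.2]
gripper_width: 0.006
gripper_force: 3.0
```

Request:
apply_moves([
  [[0,0,0.001],0],
  [[0,0,0],0],
  [[0,0,0],0],
  [[0,0,0],0],
])

```text
time_s: 23.27
tcp_pos: [0.4669, -0.1923, 0.0958]
ee_rot: [[-0.113, -0.994, 0.003], [-0.994, 0.113, -0.001], [0.0, -0.003, -1.0]]
wrist_force: [0.9, -0.3, 5.5]
gripper_width: 0.007
gripper_force: 3.0
```

Request:
apply_moves([
  [[0,0,-0.004],0],
  [[0,0,-0.004],0],
  [[0,0,-0.004],0],
  [[0,0,0],0],
  [[0,0,0],0],
])

```text
time_s: 23.68
tcp_pos: [0.4652, -0.1918, 0.1062]
ee_rot: [[-0.114, -0.993, -0.001], [-0.993, 0.114, 0.001], [-0.0, 0.001, -1.0]]
wrist_force: [0.4, -0.2, 0.2]
gripper_width: 0.007
gripper_force: 0.0
```

Request:
apply_moves([
  [[0,0,-0.02],0],
  [[0,0,-0.04],0],
  [[0,0,-0.04],0],
  [[0.03,0,0],0],
  [[0,0,0],0],
])

```text
time_s: 24.1
tcp_pos: [0.4634, -0.2239, 0.2089]
ee_rot: [[-0.115, -0.993, 0.005], [-0.993, 0.115, -0.001], [0.001, -0.005, -1.0]]
wrist_force: [0.3, 0.2, -0.6]
gripper_width: 0.004
gripper_force: 0.0
```

```bash
python3 - <<'E'
from h import *
p=imaging.capture("scene"); w=imaging.capture("top"); s=r.sense(); print(s["wrist_force"],s["time_s"],s["tcp_pos"])
for q in models.place_of(p,"lever_tab")[:2]: print(q["confidence"],atz(p,np.array(q["at"])*S,.10).round(4))
cv2.imwrite("pics/end.png",np.hstack([cv2.resize(x["frame"][130:340,130:370],(400,350),interpolation=cv2.INTER_CUBIC) for x in (p,w)]))
E
```

```text
[ 0.30477266 -0.04029344 -1.05863652] 24.2 [ 0.46159573 -0.22197951  0.20590888]
0.31 [ 0.449  -0.0344  0.1   ]
```

View pics/end.png

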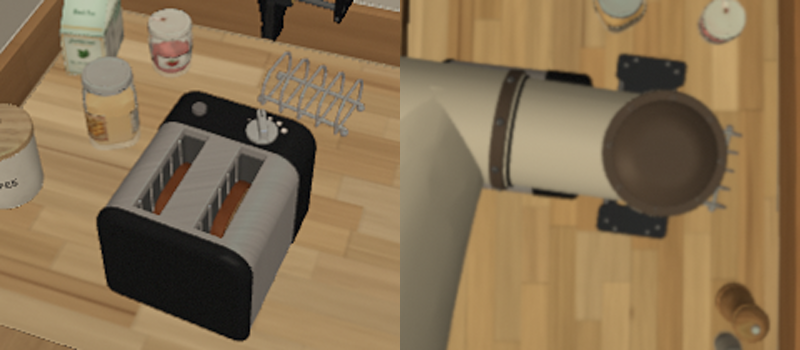

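Both slices are lowered in the slots at (170,190) and (232,205). The lever tab is out of sight below the cap, so the catch holds, and no force acted on the tool after release. The rack and jars stand where they were, so I'll hand in.

```bash
python3 -c "
from station import r
print(r.finish_job())"
```

```text
the job is handed in; nothing more can be done
None
```

I handed the job in at about 24 s: both slices are down in the toaster with the catch holding the lever, the knob is at the second-smallest dot, and the rack and jars stand where they were. The hand-in returned no verdict.

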